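Load and tip the cassette feed tray

TASK

Charge the cassette feed tray on the lab bench: push the tray's raised loading end down until it is level, put all the white sample cassettes in it with the quarter between the black line and the stop plate left empty, and then push the stop end's tab all the way down so that the cassettes slide up against the stop plate. Only then lift the steel follower weight from the bench and set it, standing on its base, on the sloping tray behind the last cassette, so that it slides down and rests against it. Leave the tray fully tipped and the other things on the bench where they are.

Things in the scene. Friction and masses are not known exactly. Their poses are not given: they have to be found in the camera images.
- cas0_mid (a point): sample cassette 1: one of two to four alike plain white plastic blocks (the rest are absent), 70 (its x) x 36 (its y) x 42 mm (z, upright), about 0.12 kg, a grey band below its lid and a grey panel on top. It starts on the bench, at any yaw. The point is its centre, 21 mm above its underside
- cas1_mid (a point): sample cassette 2: one of two to four alike plain white plastic blocks (the rest are absent), 70 (its x) x 36 (its y) x 42 mm (z, upright), about 0.12 kg, a grey band below its lid and a grey panel on top. It starts on the bench, at any yaw. The point is its centre, 21 mm above its underside
- cas2_mid (a point): sample cassette 3: one of two to four alike plain white plastic blocks (the rest are absent), 70 (its x) x 36 (its y) x 42 mm (z, upright), about 0.12 kg, a grey band below its lid and a grey panel on top. It starts on the bench, at any yaw. The point is its centre, 21 mm above its underside
- cas3_mid (a point): sample cassette 4: one of two to four alike plain white plastic blocks (the rest are absent), 70 (its x) x 36 (its y) x 42 mm (z, upright), about 0.12 kg, a grey band below its lid and a grey panel on top. It starts on the bench, at any yaw. The point is its centre, 21 mm above its underside
- weight_knob (a point): follower weight: a bare steel block 70 (its x) x 40 (its y) x 28 mm high with an upright black cylindrical knob, 22 mm in diameter and 40 mm tall, in the middle of its top; about 0.3 kg, low centre of mass; starts on the bench. The point is the middle of the knob, 48 mm above the block's underside; z is the knob's axis
- tray_mid (a point): Middle of the upper face of the feed tray's floor; the frame tilts with the tray: y along it to its STOP end, x across, z out of the floor. A slippery (friction about 0.2) aluminium trough, inside 370 mm long (y -185 to 185) and 104 wide, 4 mm walls; side walls and loading end wall 22 mm above the floor. The pivot axis runs along x, 15 mm below this point and 150 mm above the bench
- mark_line (a point): middle of the black line painted across the tray's floor at tray y = +90 mm; beyond it lies the quarter next to the stop plate. Axes as tray_mid
- stop_plate (a point): foot of the stop plate's inner face, at the tray's floor, y = +185 mm; the plate stands 32 mm above the floor. Axes as tray_mid
- stand: grey pivot stand under the tray, fixed to the bench in its left half: foot 170 x 260 mm, two upright cheeks beside the tray's middle, their outer faces 80 mm either side of the centre line, up to 162 mm above the bench. Origin on the bench below the tray's middle, axes as the level tray's
- stop_tab (a point): point on the upper face of the push tab at the STOP end (60 mm wide, tray y 189 to 252 mm), 235 mm from the tray's middle along +y; a fingertip pressing here stays clear of the stop plate. Axes as tray_mid
- load_tab (a point): point on the upper face of the push tab at the LOADING end (60 mm wide, y -189 to -252 mm), 235 mm from the tray's middle along -y. Axes as tray_mid
- tray (a joint): tilt of the tray in rad: 0 = level (its rest for loading, a hard stop), grows as the stop end goes down, 0.48 = fully tipped (a hard stop). It starts part tipped, between 0.22 and 0.46. The hinge is stiff (friction 0.8 N m, some 4 N at a tab) and the tray stays where it is left
- beaker: bystander, leave alone: clear beaker, 68 mm wide, 90 mm high; origin at its underside, z up
- wash_bottle: bystander, leave alone: white bottle, 66 mm wide, 160 mm high; origin at its underside, z up
- jar: bystander, leave alone: amber jar, 72 mm wide, 75 mm high; origin at its underside, z up
- vial: bystander, leave alone: small glass vial, 28 mm wide, 55 mm high; origin at its underside, z up
- spatula: bystander, leave alone: steel spatula 170 mm long, lying along its x; origin at its underside, z up
- tub: bystander, leave alone: white tub, 90 mm wide, 100 mm high; origin at its underside, z up
- meter: bystander, leave alone: hand-held meter 75 x 150 x 35 mm, lying; origin at its underside, z up
Things that resemble listed ones, but are neither listed nor needed, are in the scene too. Leave any purple or red look-alike of the part that bears cas3_mid alone.

How it is judged:
By the outcome, as a careful person would: the job done as asked, in the order asked, and still so for the second after the job is handed in, with the robot touching nothing.
Of cas0, cas1, cas2, cas3 only 2 to 4 are there at a start; the rules pass over those that are not, and their reading is None.
At some moment in a run one of cas0, cas1, cas2, cas3, weight may be knocked a few centimetres aside while the robot is not near it.
It also fails if it takes over 210 s, if anything falls off the work surface, if the arm or the gripper's body presses on something with over 40 N, if the wrist force passes 120 N, or if a joint passes its speed limit or range.

ROBOT

A 6-joint arm with a two-finger parallel gripper is mounted at the origin on the work surface. World frame = base frame: x ahead of the robot, y to its left, z up, the work surface at z = 0. Lengths are in m, angles in rad, forces in N, time in s.
With the tool pointing down it reaches from about 0.35 to 0.85 m from the base axis. Payload 8.1 kg.
Tool frame: the origin (TCP) lies between the finger pads; the fingertips stand 11 mm ahead of it and the grasp point (between the pads) lies 8 mm behind it; y points along the fingers, x is the direction in which the jaws open and shut, and the axes are right-handed (so a half turn about y gives the same grasp; the last joint's range is limited). The gripper opens to 93 mm and grips with 3 to 60 N. Pads are 15 mm wide; open, the fingers measure 128 mm over their backs; the gripper's body (75 mm by 188 mm) begins 65 mm behind the grasp point.
Start: joints at [-1.375, 0.13, 1.488, -0, 1.523, -0.085], TCP at [0.166, -0.576, 0.23] pointing down, gripper open.
Joint ranges: [-2.96, 2.96], [-0.89, 2.26], [0.02, 2.5], [-1.34, 4.48], [0, 2.73], [-2.66, 2.66]. Speed limits (rad/s): [2.39, 2.39, 2.79, 3.14, 3.14, 3.14].

INTERFACE

Orientations are given as a rotation vector (axis times angle).
In Python, from plant import readout, optics, robot gives the robot as it stands.
- The arm moves only by the shell command python3 -m creep 'ROWS' [FORCE]. ROWS is JSON, a list that holds one entry, the list of rows, each a list of 7 numbers: the closure, from 0 (fully open) to 1 (shut), then the shift along the tool's x, y, z in cm, then the turn, a rotation vector about the tool's x, y, z in degrees. In form: [[[grip, x, y, z, wx, wy, wz], ...]]. A call has exactly 8 rows; each row shifts and turns the pose as measured when the row begins, along the tool's axes as they then stand; what a row does not reach is not made up. A row lasts 1/10 s, in which the tool goes at most 50 mm and 8.59 degrees, less where a joint would pass 70% of its speed; a pose out of reach is approached as far as the arm can. A call is refused whole if a number of a shift passes 5 or a number of a turn 8.59, either way. A call with a gripper value outside its range is refused whole. The fingers move at their own pace and stop on an object; FORCE is the grip in N (left out, the last holds). Time passes only in rows, so rows that do not move let the fingers close, or fill a call up. It gives the time, the measured TCP pose, the force and the opening at its end, in the units of the state.
- readout.read_state(): the state, without advancing time (a new reading comes with each control period).
- optics.read_camera(name): name is "scene" or "top" or "wrist"; returns a dict with "frame" (420x560x3 uint8, red, green, blue), "depth" (420x560 float32, m along the optical axis (not along the pixel's ray), 0 where there is no reading), "intrinsics" (3x3 intrinsics, pixels), "R" (3x3) and "t" (3): a world point X has camera coordinates R X + t. Camera axes: x right, y down, z forward; pixel columns grow to the right and rows downward; lengths in m; the calibration is good to about 2 mm. The wrist camera is an equidistant fisheye: a pixel r from the principal point sees the ray r / f radians off the axis. A picture is of the moment at which its call begins.
- robot.close_job(): hands the job in, once; it reports no verdict.
The state is a dict: "t": time; "q": joint angles; "dq": joint speeds; "joint_torque": joint torques, N m; "tool_pos": TCP position; "orientation": TCP orientation; "force": force on the tool from outside, world axes, zero at the start; "wrist_torque": the same for the moment, N m; "opening": finger opening in m.
Only numpy, scipy, OpenCV 4.12 (cv2) and the standard library are available. Lean on these libraries where they do the work, as an engineer would, in place of code of your own. Each camera call takes 0.05 s, during which the arm holds its last target. There are 200 camera calls.

## Working session

There is one attempt and no reset: what is moved stays moved. The work goes in short steps, Python scripts to look and compute and a shell command to move; the robot and the scene stay as the last step left them, time stands still between calls to the robot, and variables do not carry over. Pictures are saved under pics/ and viewed, about 12 in all and at most 16, crops included, and the job is handed in when it is done.

```bash
ls; mkdir -p pics
python3 - <<'E'
from plant import readout, optics, robot
import cv2,numpy as np
s=readout.read_state();print({k:np.round(v,3).tolist() for k,v in s.items()})
for n in("scene","top"):
    c=optics.read_camera(n);cv2.imwrite(f"pics/{n}0.png",c["frame"][:,:,::-1]);np.savez(f"pics/{n}0.npz",**c)
    print(n,c["intrinsics"].tolist(),c["R"].round(3).tolist(),c["t"].round(3).tolist())
E
```

```text
pics
{'t': 0.0, 'q': [-1.375, 0.131, 1.489, -0.0, 1.523, -0.085], 'dq': [-0.001, 0.0, -0.002, -0.0, 0.0, 0.0], 'joint_torque': [0.001, -55.984, -49.176, 0.077, 0.035, -0.0], 'tool_pos': [0.166, -0.576, 0.229], 'orientation': [-1.328, 1.001, -0.999], 'force': [0.276, 0.036, 0.155], 'wrist_torque': [-0.027, -0.024, 0.015], 'opening': 0.093}
scene [[397.25636553939705, 0.0, 272.4838865374016], [0.0, 397.25636553939705, 209.03401880049267], [0.0, 0.0, 1.0]] [[0.582, 0.813, 0.01], [0.441, -0.305, -0.844], [-0.684, 0.496, -0.536]] [-0.243, -0.116, 1.564]
top [[496.9137636132158, 0.0, 270.75792851008225], [0.0, 496.9137636132158, 213.77520023545188], [0.0, 0.0, 1.0]] [[-0.004, -1.0, 0.006], [-0.997, 0.003, -0.072], [0.072, -0.006, -0.997]] [-0.052, 0.516, 1.574]
```

View pics/scene0.png

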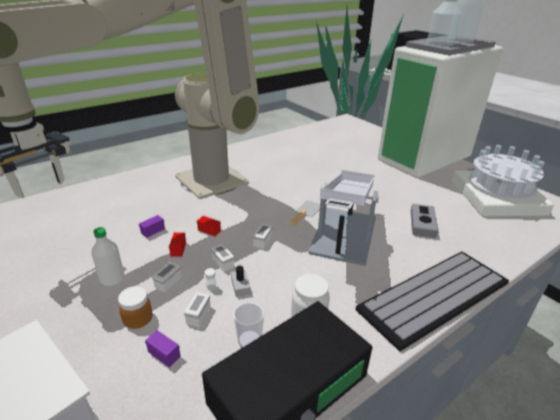

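View pics/top0.png

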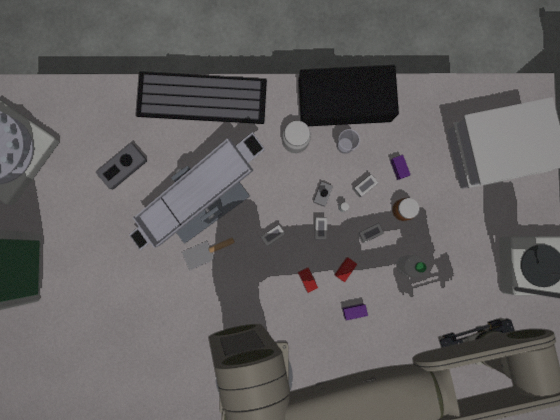

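Run:
```python
from scipy.spatial.transform import Rotation as R
print(R.from_rotvec([-1.328, 1.001, -0.999]).as_matrix().round(3))
```

```text
[[ 0.277 -0.     0.961]
 [-0.961  0.001  0.277]
 [-0.002 -1.    -0.   ]]
```

```bash
cat > h.py <<'E'
import numpy as np,cv2
from scipy.spatial.transform import Rotation as Rot
from plant import readout,optics,robot
def cloud(c):
    K=c["intrinsics"];d=c["depth"];v,u=np.indices(d.shape)
    P=np.stack([(u-K[0,2])/K[0,0]*d,(v-K[1,2])/K[1,1]*d,d],-1)
    W=(P-c["t"])@c["R"]; W[d==0]=np.nan
    return W
def snap(name,fn=None,crop=None,s=1):
    c=dict(optics.read_camera(name))
    if fn:
        f=c["frame"][:,:,::-1]
        if crop: u0,u1,v0,v1=crop;f=f[v0:v1,u0:u1]
        cv2.imwrite("pics/"+fn,cv2.resize(f,None,fx=s,fy=s,interpolation=cv2.INTER_CUBIC))
    return c
def blobs(W,lo,hi,box,amin=60):
    """components of points with height lo..hi in world box; returns rect in world xy"""
    z=W[...,2];m=(z>lo)&(z<hi)&(W[...,0]>box[0])&(W[...,0]<box[1])&(W[...,1]>box[2])&(W[...,1]<box[3])
    n,L,st,ce=cv2.connectedComponentsWithStats(m.astype(np.uint8),connectivity=4)
    out=[]
    for i in range(1,n):
        if st[i,4]<amin: continue
        p=W[L==i];(cx,cy),(w,h),a=cv2.minAreaRect(p[:,:2].astype(np.float32)*1000)
        if w<h: w,h,a=h,w,a+90
        out.append((ce[i].round().astype(int).tolist(),[round(cx),round(cy)],[round(w),round(h)],round((a+90)%180-90),round(float(np.median(p[:,2])*1000)),int(st[i,4])))
    return out
E
python3 - <<'E'
from h import *
c=dict(np.load("pics/top0.npz"));W=cloud(c);f=c["frame"]
for u,v in [(450,250),(300,250)]:print(W[v,u].round(3))
for b in blobs(W,.028,.055,(.2,.9,-.6,.3)):print(b,f[b[0][1],b[0][0]])
print("hi");
for b in blobs(W,.06,.4,(.3,.9,-.6,.6)):print(b)
for u,v in [(253,146),(139,238),(195,192),(160,220),(230,163),(324,192),(178,203),(247,160)]:print(u,v,W[v,u].round(3))
f=f[125:330,125:430,::-1];cv2.imwrite("pics/c1.png",cv2.resize(f,None,fx=2.6,fy=2.6,interpolation=cv2.INTER_CUBIC))
E
```

```text
[ 0.398 -0.633 -0.001]
[ 0.4   -0.148 -0.003]
([350, 121], [812, -305], [282, 4], -87, 43, 192) [29 25 25]
([400, 166], [666, -469], [71, 39], 21, 42, 274) [76 42 97]
([365, 185], [606, -356], [71, 37], -51, 42, 263) [83 85 88]
([399, 210], [526, -466], [71, 43], 17, 45, 100) [106 104 104]
([320, 228], [469, -211], [70, 36], -1, 43, 276) [90 89 93]
([371, 232], [455, -369], [72, 37], -65, 42, 267) [49 50 51]
([272, 235], [448, -58], [70, 37], -57, 42, 260) [48 52 50]
([346, 269], [340, -288], [71, 38], -37, 41, 275) [72 15 18]
([307, 280], [307, -168], [70, 37], 27, 41, 270) [86 31 27]
([356, 310], [210, -315], [71, 32], -80, 41, 208) [ 81  49 104]
hi
([339, 109], [846, -259], [381, 170], -72, 100, 3685)
([349, 138], [742, -295], [66, 65], 88, 85, 187)
([195, 191], [565, 173], [476, 171], -45, 167, 6053)
([408, 208], [530, -480], [61, 60], 89, 74, 335)
([413, 266], [352, -485], [64, 61], 1, 112, 433)
253 146 [ 0.689 -0.004  0.241]
139 238 [0.439 0.35  0.084]
195 192 [0.57  0.168 0.166]
160 220 [0.491 0.278 0.121]
230 163 [0.647 0.062 0.214]
324 192 [ 0.58  -0.22   0.066]
178 203 [0.54  0.222 0.14 ]
247 160 [0.651 0.013 0.236]
```

View pics/c1.png

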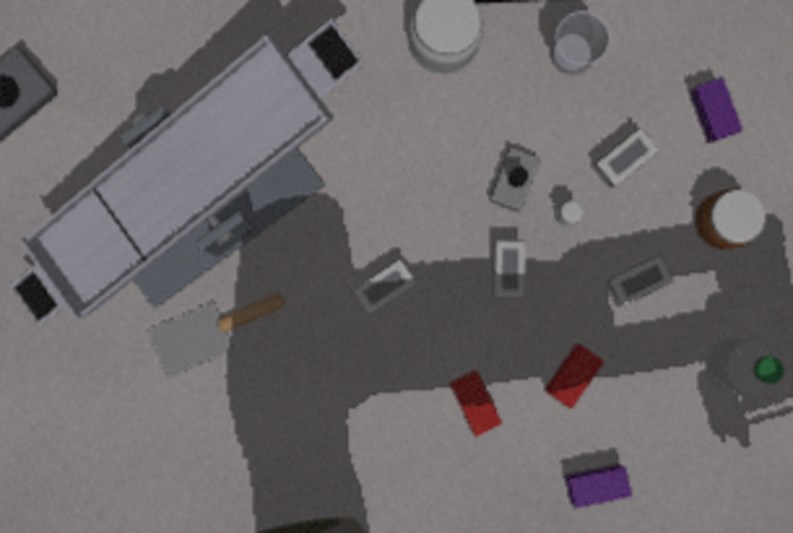

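```bash
cat >> h.py <<'E'
def tray(W):
    """fit tray plane; returns tilt, heading of +y (deg), level-plan centre"""
    g=W[120:265,120:265].reshape(-1,3);g=g[np.isfinite(g[:,0])]
    ax=np.array([np.cos(np.radians(125.2)),np.sin(np.radians(125.2))])
    r=g[:,:2]-[.565,.173];a=r@ax;b=r@[ax[1],-ax[0]]
    k=(abs(a)<.15)&(abs(b)<.04)&(g[:,2]>.07);p=g[k]
    for _ in range(3):
        co,*_=np.linalg.lstsq(np.c_[p[:,:2],np.ones(len(p))],p[:,2],rcond=None)
        p=p[abs(p[:,2]-p[:,:2]@co[:2]-co[2])<.006]
    n=np.array([-co[0],-co[1],1]);n/=np.linalg.norm(n)
    return np.arctan(np.hypot(*co[:2])),np.degrees(np.arctan2(-co[1],-co[0])),n,co
def st():
    s=readout.read_state();R=Rot.from_rotvec(s["orientation"]).as_matrix()
    print("t",round(s["t"],1),"tcp",(np.array(s["tool_pos"])*1000).round(1),"jaw",round(float(np.degrees(np.arctan2(R[1,0],R[0,0]))),1),"yaxis",R[:,1].round(3),"F",np.round(s["force"],1),"open",round(s["opening"]*1000,1),"q",np.round(s["q"],2))
    return s,R
def go(target,R,p):
    """shift in tool cm, mm in"""
    return (R.T@(np.array(target)-np.array(p)*1000)/10).round(2)
E
python3 - <<'E'
from h import *
c=dict(np.load("pics/top0.npz"));W=cloud(c)
t,h,n,co=tray(W);print(t,h,n,co)
# in-plane rect of tray+tabs: points near plane z..+25mm
ang=np.radians(h);ty=np.array([np.cos(ang)*np.cos(t),np.sin(ang)*np.cos(t),-np.sin(t)]);tx=np.cross(ty,n)
sub=W[115:270,115:270];d=(sub[...,2]-sub[...,:2]@co[:2]-co[2])*n[2]
m=(abs(d)<.03)&(sub[...,2]>.06)
P=sub[m];o=np.array([.565,.173,0]);o[2]=o[:2]@co[:2]+co[2];a=(P-o)@ty;b=(P-o)@tx
print(len(P),np.percentile(a,[0,1,99,100]),np.percentile(b,[0,1,2,98,99,100]))
k=abs(a)<.17;print(np.percentile(b[k],[0,1,3,97,99,100]))
for lo in(-.16,0,.12):
    k=abs(a-lo)<.02;print(lo,np.percentile(b[k],[1,50,99]))
k=abs(b)<.025;aa=a[k];dd=d[m][k]
rim=(dd>.012);print("rim a",np.percentile(aa[rim],[0,5,25,50,75,95,100]))
# dark line
f=c["frame"][115:270,115:270].sum(-1)[m]
k=(abs(b)<.04)&(abs(a)<.17)&(f<200);print("line",k.sum(),np.median(a[k]))
k=(abs(b)<.05)&(abs(a)>.195)&(f<150);print("tabs",np.median(a[k&(a>0)]),np.median(b[k&(a>0)]),np.median(a[k&(a<0)]),np.median(b[k&(a<0)]))
# weight
P=W[165:215,300:345];z=P[...,2];q=P[(z>.018)&(z<.04)];q=q[(abs(q[:,0]-.58)<.06)&(abs(q[:,1]+.22)<.06)]
print("weight",cv2.minAreaRect(q[:,:2].astype(np.float32)*1000),len(q)); k=P[z>.055];print(k.mean(0),len(k))
E
```

```text
0.34455951194709966 126.07175943207713 [-0.19888544  0.27302259  0.94122433] [ 0.21130504 -0.29007175  0.09567354]
5949 [-0.25183807 -0.24395803  0.24084305  0.25578973] [-0.08497453 -0.07448741 -0.06312654  0.06911314  0.0741274   0.08730073]
[-0.08497453 -0.07665893 -0.05532993  0.05782537  0.0765601   0.08730073]
-0.16 [-0.05531641  0.0030837   0.05614663]
0 [-0.08349449  0.00334084  0.0851857 ]
0.12 [-0.05411726  0.00480559  0.05663458]
rim a [-0.18916843 -0.18828134 -0.1865896   0.18392993  0.18634189  0.18793217
  0.19147224]
line 13 0.0913829596775327
tabs 0.2323031044812574 0.0017175519064540087 -0.23119181217957283 -0.0006528198119980758
weight ((571.5028076171875, -245.36814880371094), (94.57286071777344, 70.50527954101562), 70.18490600585938) 236
[ 0.57038983 -0.23333624  0.06556998] 53
```

```bash
python3 -m creep '[[[1,0,-5,0,0,0,0],[1,0,-2,0,0,0,0],[1,-2.5,0,4.2,0,0,0],[1,-2.5,0,4.2,0,0,0],[1,-2.5,0,4.2,0,0,0],[1,-2.5,0,4.2,0,0,0],[1,-2.5,0,4.2,0,0,0],[1,-2.5,0,4.2,0,0,0]]]' 20; python3 -c "
from h import *
s,R=st();print(go([695,-6,275],R,s['tool_pos']))"
```

```text
t: 0.9
tool_pos: [0.3672, -0.3577, 0.2959]
orientation: [-1.317, 1.016, -0.999]
force: [2.2, -0.5, -0.1]
opening: 0.0337
t 0.9 tcp [ 367.2 -357.7  295.9] jaw -74.6 yaxis [-0.004  0.012 -1.   ] F [ 2.2 -0.5 -0.1] open 33.7 q [-0.88 -0.11  1.61  0.    1.65  0.43]
[-25.15   2.38  40.96]
```

```bash
python3 -m creep '[[[1,-2.5,0,4.1,0,0,0],[1,-2.5,0,4.1,0,0,0],[1,-2.5,0,4.1,0,0,0],[1,-2.5,0,4.1,0,0,0],[1,-2.5,0,4.1,0,0,0],[1,-2.5,0,4.1,0,0,0],[1,-2.5,0,4.1,0,0,0],[1,-2.5,0,4.1,0,0,0]]]' >/dev/null; python3 -c "
from h import *
s,R=st();print(go([697,-8,275],R,s['tool_pos']))"
```

```text
t 1.7 tcp [637.4 -62.8 295.1] jaw -74.6 yaxis [-0.007  0.013 -1.   ] F [ 0.4 -1.   0.3] open 0.8 q [-0.18  0.23  1.26  0.01  1.66  1.12]
[-3.67  2.04  7.22]
```

```bash
python3 -m creep '[[[1,-2,1,3.9,0,0,0],[1,-1.7,1,3.4,0,0,0],[1,0,0,0,0,0,0],[1,0,1,0,0,0,0],[1,0,1,0,0,0,0],[1,0.1,1,0,0,0,0],[1,0.2,1,0,0,0,0],[1,0.2,1,0,0,0,0]]]' >/dev/null; python3 -c "
from h import *
s,R=st()"; python3 -m creep '[[[1,0.2,1,0,0,0,0],[1,0.2,1,0,0,0,0],[1,0.2,1,0,0,0,0],[1,0.1,1,0,0,0,0],[1,0.1,0.5,0,0,0,0],[1,0,0.5,0,0,0,0],[1,0,0.3,0,0,0,0],[1,0,0.3,0,0,0,0]]]' >/dev/null; python3 -c "
from h import *
s,R=st()"
```

```text
t 2.5 tcp [702.9  -4.9 220.9] jaw -74.3 yaxis [-0.004  0.014 -1.   ] F [1.2 2.6 4. ] open 0.4 q [-0.09  0.42  1.16  0.01  1.57  1.21]
t 3.3 tcp [705.4 -13.4 176.2] jaw -74.3 yaxis [ 0.004  0.014 -1.   ] F [-9.4  2.1 19.4] open 0.2 q [-0.1   0.44  1.22  0.01  1.48  1.2 ]
```

```bash
python3 -m creep '[[[1,0,0.4,0,0,0,0],[1,0,0.4,0,0,0,0],[1,0,0.4,0,0,0,0],[1,0,0.4,0,0,0,0],[1,0,0,0,0,0,0],[1,0,-3,0,0,0,0],[1,0,-5,0,0,0,0],[0,0,-5,0,0,0,0]]]' >/dev/null; python3 -m creep '[[[0,0,0,-4,0,7.5,0],[0,2,0,-4,0,0,0],[0,3,0,-4,0,0,0],[0,3,0,-4,0,0,0],[0,3,0,-4,0,0,0],[0,3,0,-4,0,0,0],[0,3,0,0,0,0,0],[0,3,0,0,0,7,0]]]' >/dev/null; python3 -c "
from h import *
s,R=st();W=cloud(snap('top'));print(tray(W)[:3])
for b in blobs(W,.028,.055,(.2,.9,-.6,.2)):print(b)
print(go([469,-211,110],R,s['tool_pos']))"
```

```text
t 4.9 tcp [ 486.9 -254.1  292.2] jaw -89.0 yaxis [-0.013  0.012 -1.   ] F [ 0.6 -0.6  0.5] open 68.0 q [-0.58 -0.01  1.52  0.    1.65  0.98]
(np.float64(0.0024822371353990513), np.float64(-125.55580313049195), array([-0.00144341, -0.00201942,  0.99999692]))
([369, 120], [815, -366], [157, 4], -87, 43, 105)
([323, 122], [808, -223], [119, 4], -87, 41, 84)
([400, 166], [666, -469], [71, 39], 19, 41, 272)
([320, 193], [580, -213], [55, 27], -20, 30, 63)
([272, 235], [448, -58], [70, 37], -57, 42, 262)
([369, 234], [454, -366], [64, 36], -64, 41, 200)
([346, 269], [340, -288], [71, 37], -36, 42, 276)
([361, 310], [216, -329], [49, 31], 90, 42, 115)
[-4.13 18.29 -1.47]
```

```bash
python3 -m creep '[[[0,-2,3,-0.7,0,0,0],[0,-2,4,-0.7,0,0,0],[0,0,4,0,0,0,0],[0,0,3,0,0,0,0],[0,0,0,0,0,0,0],[0,0,0,0,0,0,0],[0,0,0,0,0,0,0],[0,0,0,0,0,0,0]]]' >/dev/null; python3 -c "
from h import *
s,R=st();print(go([469,-211,25],R,s['tool_pos']))
c=snap('wrist','w1.png')
X=np.array([.469,-.211,.042]);p=c['R']@X+c['t'];th=np.arccos(p[2]/np.linalg.norm(p));K=c['intrinsics'];print(K[0,0],p,K[:2,2]+K[0,0]*th*p[:2]/np.linalg.norm(p[:2]))"
```

```text
t 5.8 tcp [ 465.7 -218.4  143.8] jaw -90.1 yaxis [-0.023  0.011 -1.   ] F [0.2 0.5 0.3] open 93.3 q [-0.54 -0.02  1.8  -0.    1.38  1.04]
[-0.61 11.87  0.61]
325.19226210127806 [-0.00605063 -0.00245189  0.26769966] [274.19973507 209.98046124]
```

View pics/w1.png

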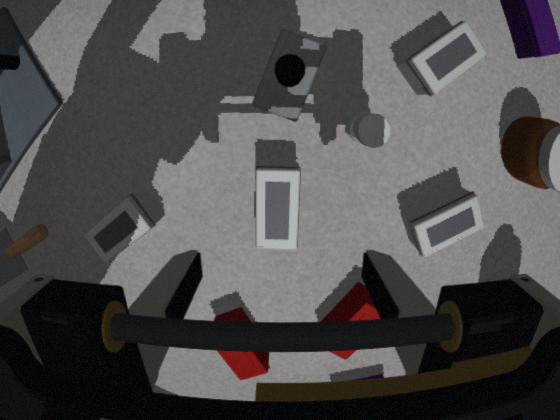

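```bash
cat >> h.py <<'E'
def plan(target,jaw=None,yax=(0,0,-1),quiet=False):
    """shift (tool cm) and turn (tool deg) to reach target mm, jaw heading deg"""
    s,R=st();y=np.array(yax,float);y/=np.linalg.norm(y)
    x=R[:,0] if jaw is None else np.array([np.cos(np.radians(jaw)),np.sin(np.radians(jaw)),0])
    x=x-y*(x@y);x/=np.linalg.norm(x);G=np.stack([x,y,np.cross(x,y)],1)
    print("shift",go(target,R,s["tool_pos"]),"in goal axes",go(target,G,s["tool_pos"]),"turn",np.degrees(Rot.from_matrix(R.T@G).as_rotvec()).round(1))
E
python3 -m creep '[[[0,-0.6,3,0.6,1.3,0,-0.6],[0,0,3,0,0,0,0],[0,0,3,0,0,0,0],[0,0,2.4,0,0,0,0],[0,0,0.2,0,0,0,0],[1,0,0,0,0,0,0],[1,0,0,0,0,0,0],[1,0,0,0,0,0,0]]]' 30 >/dev/null; python3 -c "
from h import *
plan([469,-211,25],-91)"
python3 -m creep '[[[1,0,0,0,0,0,0],[1,0,0,0,0,0,0],[1,0,0,0,0,0,0],[1,0,-3,0,0,0,0],[1,0,-5,0,0,0,0],[1,0,-5,0,0,0,0],[1,0,-5,0,0,0,0],[1,0,-5,0,0,0,0]]]' >/dev/null;  python3 -c "
from h import *
plan([533,217,280],-54)"
```

```text
t 6.6 tcp [ 482.5 -218.7   39.4] jaw -90.1 yaxis [ 0.022 -0.013 -1.   ] F [-1.   0.8 -0.3] open 73.3 q [-0.52  0.1   1.89 -0.    1.13  1.05]
shift [-0.79  1.4  -1.38] in goal axes [-0.75  1.44 -1.36] turn [-1.3  0.9  0.7]
t 7.4 tcp [ 473.3 -213.5  268.8] jaw -90.1 yaxis [ 0.011 -0.006 -1.   ] F [ 0.6 -0.7 -1.6] open 9.7 q [-0.52 -0.12  1.66 -0.    1.58  1.05]
shift [-43.05  -1.33   5.89] in goal axes [-31.32  -1.12  30.13] turn [ -0.5 -36.1   0.5]
```

```bash
python3 -m creep '[[[0,0,0,0,-0.5,0,0.5],[0,0,0,0,0,0,0],[0,0,0,0,0,0,0],[0,0,0,0,0,0,0],[0,0,0,0,0,0,0],[0,0,0,0,0,0,0],[0,0,0,0,0,0,0],[0,0,0,0,0,0,0]]]' >/dev/null
cat >> h.py <<'E'
def wcloud(c):
    K=c["intrinsics"];d=c["depth"];v,u=np.indices(d.shape);a=u-K[0,2];b=v-K[1,2];r=np.hypot(a,b)+1e-9
    th=r/K[0,0];k=np.tan(np.minimum(th,1.4))/r;P=np.stack([a*k*d,b*k*d,d],-1)
    W=(P-c["t"])@c["R"];W[(d==0)|(th>1.2)]=np.nan
    return W
E
python3 -c "
from h import *
st();c=snap('wrist','w2.png');W=wcloud(c);print(W[210,275])
for b in blobs(W,.03,.055,(.2,.9,-.6,.2)):print(b)
"
```

```text
t 8.2 tcp [ 474.6 -214.1  272.7] jaw -90.1 yaxis [ 0.007 -0.001 -1.   ] F [-0.1  0.4  0. ] open 68.8 q [-0.52 -0.11  1.65  0.    1.59  1.05]
[ 0.44388706 -0.20600261  0.04222797]
([474, 51], [664, -471], [71, 38], 20, 42, 1248)
([398, 84], [605, -358], [71, 37], -50, 42, 1600)
([69, 78], [631, 74], [16, 8], -9, 42, 118)
([467, 146], [531, -468], [71, 42], -7, 47, 729)
([342, 136], [536, -286], [27, 22], 50, 54, 235)
([52, 167], [504, 119], [61, 12], -43, 43, 252)
([281, 189], [469, -213], [70, 37], 0, 42, 1714)
([402, 201], [454, -372], [71, 38], -64, 42, 1486)
([165, 206], [447, -62], [71, 38], -57, 42, 1417)
([457, 261], [361, -476], [64, 31], -36, 43, 420)
([331, 286], [337, -290], [68, 37], -36, 42, 858)
([251, 301], [307, -172], [71, 37], 25, 42, 1169)
([347, 354], [210, -318], [71, 19], -90, 42, 365)
```

View pics/w2.png

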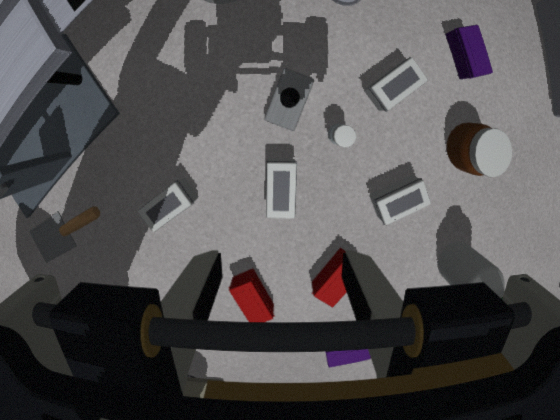

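```bash
python3 -m creep '[[[0,-0.1,4.5,-0.5,-0.4,0,0],[0,0,4.5,0,0,0,0],[0,0,4.5,0,0,0,0],[0,0,4.5,0,0,0,0],[0,0,3,0,0,0,0],[0,0,0,0,0,0,0],[0,0,0,0,0,0,0],[0,0,0,0,0,0,0]]]' >/dev/null;  python3 -c "
from h import *
plan([469,-213,25],-91)"
```

```text
t 9.1 tcp [ 472.8 -215.    60.7] jaw -90.1 yaxis [ 0.007 -0.005 -1.   ] F [-0.3 -0.3 -0.4] open 93.0 q [-0.53  0.06  1.89 -0.    1.19  1.05]
shift [-0.21  3.57 -0.4 ] in goal axes [-0.19  3.57 -0.38] turn [-0.4  0.9  0.3]
```

```bash
python3 -m creep '[[[0,-0.2,1.5,-0.4,-0.4,0,0],[0,0,1.3,0,0,0,0],[0,0,0.7,0,0,0,0],[0,0,0,0,0,0,0],[1,0,0,0,0,0,0],[1,0,0,0,0,0,0],[1,0,0,0,0,0,0],[1,0,0,0,0,0,0]]]' 30 >/dev/null;  python3 -m creep '[[[1,0,0,0,0,0,0],[1,0,0,0,0,0,0],[1,0,0,0,0,0,0],[1,0,0,0,0,0,0],[1,0,0,0,0,0,0],[1,0,-2,0,0,0,0],[1,0,-4,0,0,0,0],[1,0,-4,0,0,0,0]]]' >/dev/null; python3 -c "
from h import *
plan([533,217,280],-54)"
```

```text
t 10.7 tcp [ 467.  -211.6  124.1] jaw -90.1 yaxis [-0.004 -0.003 -1.   ] F [-0.1 -0.3 -0.3] open 35.9 q [-0.52 -0.03  1.85 -0.    1.32  1.05]
shift [-42.83 -15.74   6.44] in goal axes [-30.8  -15.59  30.53] turn [  0.3 -36.1   0.1]
```

```bash
python3 -m creep '[[[1,0,-4,0,0,-7.2,0],[1,0,-4,0,0,-7.2,0],[1,0,-4,0,0,-7.2,0],[1,0,-4,0,0,-7.2,0],[1,0,0,0,0,-7.2,0],[1,-3,0,3,0,0,0],[1,-3.4,0,3.4,0,0,0],[1,-3.4,0,3.4,0,0,0]]]' >/dev/null;  python3 -m creep '[[[1,-3.4,0,3.4,0,0,0],[1,-3.4,0,3.4,0,0,0],[1,-3.4,0,3.4,0,0,0],[1,-3.4,0,3.4,0,0,0],[1,-3.4,0,3.4,0,0,0],[1,-3,0,3,0,0,0],[1,0,0,0,0,0,0],[1,0,0,0,0,0,0]]]' >/dev/null; python3 -c "
from h import *
plan([533,217,240],-54)"
```

```text
t 12.2 tcp [524.4 220.9 291.8] jaw -52.7 yaxis [ 0.003 -0.009 -1.   ] F [-0.1 -0.9 -1.2] open 36.0 q [ 0.32  0.03  1.48 -0.01  1.63  1.23]
shift [0.79 5.18 0.46] in goal axes [0.82 5.18 0.46] turn [0.2 1.3 0.5]
```

```bash
python3 -m creep '[[[1,0.4,2,0.2,0.2,1.3,0.5],[1,0.4,3,0.2,0,0,0],[1,0,2,0,0,0,0],[1,0,1,0,0,0,0],[1,0,0.6,0,0,0,0],[1,0,0,0,0,0,0],[1,0,0,0,0,0,0],[1,0,0,0,0,0,0]]]' >/dev/null; python3 -c "
from h import *
plan([533,217,192],-54)"
```

```text
t 13.1 tcp [534.5 210.9 206.3] jaw -54.4 yaxis [ 0.005 -0.    -1.   ] F [-0.4 -0.5 -1.7] open 35.7 q [ 0.29  0.07  1.6  -0.    1.47  1.24]
shift [-0.59  1.43  0.23] in goal axes [-0.58  1.43  0.24] turn [-0.2 -0.4  0.2]
```

```bash
python3 -m creep '[[[1,-0.6,0.6,0.2,0,0,0],[1,0,0.5,0,0,0,0],[1,0,0.3,0,0,0,0],[1,0,0.1,0,0,0,0],[1,0,0,0,0,0,0],[1,0,0,0,0,0,0],[0.8,0,0,0,0,0,0],[0.6,0,0,0,0,0,0]]]' >/dev/null; python3 -c "
from h import *
st()"
python3 -m creep '[[[0.5,0,0,0,0,0,0],[0.5,0,-2,0,0,0,0],[0.5,0,-4,0,0,0,0],[0.5,0,-4,0,0,0,0],[0.5,0,-3,0,0,0,0],[0,0,0,0,0,0,0],[0,0,0,0,0,0,0],[0,0,0,0,0,0,0]]]' >/dev/null
cat >> h.py <<'E'
M=np.array([.568,.169]);TY=np.array([-.588,.808]);TX=np.array([.808,.588])
def look(fn=None,lo=.03,hi=.055,box=(.3,.72,-.5,.05)):
    s,R=st();c=snap('wrist',fn);W=wcloud(c)
    for b in blobs(W,lo,hi,box,150):print("bench",b,c["frame"][b[0][1],b[0][0]])
    g=W[np.isfinite(W[...,0])].reshape(-1,3);r=g[:,:2]-M;a=r@TY*1000;b=r@TX*1000
    k=(abs(a)<172)&(abs(b)<46)
    f=k&(abs(g[:,2]-.165)<.006)
    if f.sum()>200:print("floor z",np.median(g[f,2]))
    for bb in blobs(np.where(np.isfinite(W),W,0),.196,.22,(.4,.75,-.02,.36),100):
        p=np.array(bb[1])/1000-M;print("tray obj s,x",(p@TY*1000).round(),(p@TX*1000).round(),bb)
E
python3 -c "
from h import *
look('w3.png')"
```

```text
t 13.8 tcp [534.2 218.8 194.2] jaw -54.3 yaxis [ 0.011  0.001 -1.   ] F [ 0.2 -0.5 -0.3] open 36.9 q [ 0.3   0.08  1.61 -0.    1.44  1.25]
t 14.7 tcp [531.6 218.2 325.8] jaw -54.3 yaxis [ 0.006  0.    -1.   ] F [ 0.1 -0.2  0. ] open 65.8 q [ 0.3   0.04  1.41 -0.    1.68  1.25]
floor z 0.164957121338152
tray obj s,x 60.0 -3.0 ([282, 211], [530, 216], [71, 37], 35, 207, 3136)
```

View pics/w3.png

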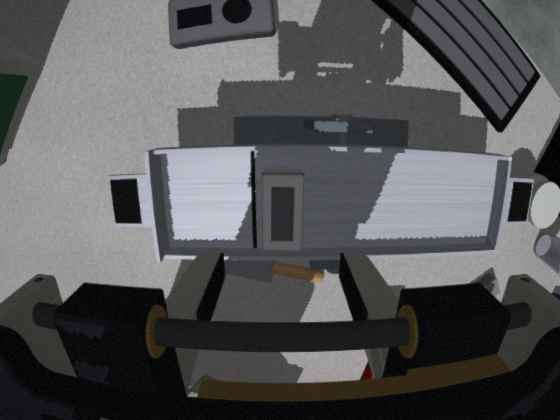

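```bash
python3 -m creep '[[[0,2.5,0,-3.3,0,0,0],[0,2.5,0,-3.3,0,0,0],[0,2.5,0,-3.3,0,0,0],[0,2.5,0,-3.3,0,0,0],[0,2.5,0,-3.3,0,0,0],[0,2.5,0,-3.3,0,0,0],[0,2.5,1,-3.3,0,0,0],[0,0,2,0,0,-8,0]]]' >/dev/null
python3 -m creep '[[[0,0,2,0,0,-8,0],[0,0,2,0,0,-8,0],[0,0,2,0,0,-8,0],[0,0,1,0,0,-8,0],[0,0,1,0,0,-8,0],[0,0,0,0,0,-8,0],[0,0,0,0,0,-8,0],[0,0,0,0,0,-8,0]]]' >/dev/null
python3 -m creep '[[[0,0,0,0,0,-8,0],[0,0,0,0,0,-7,0],[0,0,0,0,0,0,0],[0,0,0,0,0,0,0],[0,0,0,0,0,0,0],[0,0,0,0,0,0,0],[0,0,0,0,0,0,0],[0,0,0,0,0,0,0]]]' >/dev/null;python3 -c "
from h import *
plan([447,-60,60],33);look()"
```

```text
t 17.1 tcp [421.8 -66.6 175.2] jaw 35.5 yaxis [-0.049  0.008 -0.999] F [-0.1  0.2  0.9] open 92.8 q [-0.27 -0.27  1.97 -0.01  1.49 -0.89]
shift [ 2.84 11.38 -1.33] in goal axes [ 2.48 11.52 -0.82] turn [-2.   2.5 -2. ]
t 17.1 tcp [421.8 -66.6 175.2] jaw 35.5 yaxis [-0.049  0.008 -0.999] F [-0.1  0.2  0.9] open 92.8 q [-0.27 -0.27  1.97 -0.01  1.49 -0.89]
bench ([312, 219], [447, -61], [71, 37], -57, 42, 2849) [77 78 83]
bench ([150, 228], [316, -165], [50, 38], 24, 42, 1422) [126  23  21]
bench ([174, 386], [443, -351], [37, 26], 25, 41, 447) [156 158 157]
```

```bash
python3 -m creep '[[[0,1.2,1,-0.4,-2,2.5,-2],[0,1.3,3,-0.4,0,0,0],[0,0,3.5,0,0,0,0],[0,0,3.5,0,0,0,0],[0,0,1,0,0,0,0],[0,0,0,0,0,0,0],[0,0,0,0,0,0,0],[0,0,0,0,0,0,0]]]' >/dev/null;python3 -c "
from h import *
plan([447,-61,25],33)"
```

```text
t 17.9 tcp [452.1 -60.2  57.1] jaw 32.8 yaxis [ 0.011 -0.004 -1.   ] F [-0.5 -0.8 -0.5] open 93.1 q [-0.24 -0.12  2.06 -0.    1.18 -0.82]
shift [-0.49  3.21  0.24] in goal axes [-0.47  3.21  0.21] turn [ 0.5 -0.2  0.4]
```

```bash
python3 -m creep '[[[0,-0.5,1.5,0.2,0.5,0,0.4],[0,0,1.2,0,0,0,0],[0,0,0.5,0,0,0,0],[0,0,0,0,0,0,0],[1,0,0,0,0,0,0],[1,0,0,0,0,0,0],[1,0,0,0,0,0,0],[1,0,0,0,0,0,0]]]' 30 >/dev/null;python3 -c "
from h import *
st()";  python3 -m creep '[[[1,0,0,0,0,0,0],[1,0,0,0,0,0,0],[1,0,0,0,0,0,0],[1,0,0,0,0,0,0],[1,0,0,0,0,0,0],[1,0,-2,0,0,0,0],[1,0,-4,0,0,0,0],[1,0,-4,0,0,0,0]]]' >/dev/null
python3 -m creep '[[[1,0,-4,0,0,8,0],[1,0,-4,0,0,8,0],[1,0,-4,0,0,8,0],[1,0,-4,0,0,8,0],[1,0,0,0,0,8,0],[1,0,0,0,0,8,0],[1,0,0,0,0,8,0],[1,0,0,0,0,8,0]]]' >/dev/null; python3 -c "
from h import *
plan([571,164,285],-54)"
```

```text
t 18.8 tcp [449.5 -62.3  26. ] jaw 32.8 yaxis [ 0.006 -0.002 -1.   ] F [ 0.2  0.2 -0.7] open 65.7 q [-0.25 -0.07  2.08 -0.    1.12 -0.82]
t 20.4 tcp [445.3 -61.1 295. ] jaw -33.6 yaxis [ 0.001 -0.    -1.   ] F [-0.  -0.8 -1.5] open 35.4 q [-0.25 -0.3   1.78  0.    1.66  0.34]
shift [-2.    1.01 25.7 ] in goal axes [-10.82   1.    23.4 ] turn [-0.  20.4  0.1]
```

```bash
python3 -m creep '[[[1,0,0,0,0,8,0],[1,0,0,0,0,8,0],[1,0,0,0,0,4.4,0],[1,-1.8,0,3.9,0,0,0],[1,-1.8,0,3.9,0,0,0],[1,-1.8,0,3.9,0,0,0],[1,-1.8,0,3.9,0,0,0],[1,-1.8,0,3.9,0,0,0]]]' >/dev/null
python3 -m creep '[[[1,-1.8,0,3.9,0,0,0],[1,0,1,0,0,0,0],[1,0,2,0,0,0,0],[1,0,2,0,0,0,0],[1,0,0,0,0,0,0],[1,0,0,0,0,0,0],[1,0,0,0,0,0,0],[1,0,0,0,0,0,0]]]' >/dev/null
python3 -c "
from h import *
plan([571,164,193],-54)"
```

```text
t 21.9 tcp [578.7 167.8 238.2] jaw -55.5 yaxis [-0.006 -0.003 -1.   ] F [-0.4 -0.2 -1.1] open 35.4 q [ 0.2   0.14  1.46 -0.    1.55  1.17]
shift [-0.12  4.52 -0.82] in goal axes [-0.15  4.52 -0.85] turn [ 0.4 -1.5 -0.1]
```

```bash
python3 -m creep '[[[1,-0.1,0.8,-0.8,0.4,-1.5,0],[1,0,1.4,0,0,0,0],[1,0,1.2,0,0,0,0],[1,0,0.7,0,0,0,0],[1,0,0.3,0,0,0,0],[1,0,0,0,0,0,0],[1,0,0,0,0,0,0],[1,0,0,0,0,0,0]]]' >/dev/null
python3 -c "
from h import *
plan([571,164,193],-54)"
```

```text
t 22.8 tcp [574.  164.  195.3] jaw -54.2 yaxis [ 0.005  0.002 -1.   ] F [ 0.  -0.2 -0.9] open 35.9 q [0.19 0.13 1.55 0.   1.45 1.14]
shift [-0.17  0.22 -0.25] in goal axes [-0.17  0.23 -0.24] turn [-0.3 -0.2  0.1]
```

```bash
python3 -m creep '[[[1,-0.1,0.2,-0.2,0,0,0],[1,0,0,0,0,0,0],[0.5,0,0,0,0,0,0],[0.5,0,0,0,0,0,0],[0.5,0,0,0,0,0,0],[0.5,0,-3,0,0,0,0],[0.5,0,-4,0,0,0,0],[0.5,0,-4,0,0,0,0]]]' >/dev/null
python3 -m creep '[[[0,4,-1,-2.6,0,0,0],[0,4,0,-2.6,0,0,0],[0,4,0,-2.6,0,0,0],[0,4,0,-2.6,0,0,0],[0,4,0,-2.6,0,0,0],[0,4,0,-2.6,0,0,0],[0,4,0,-2.6,0,0,0],[0,4,0,-2.6,0,0,0]]]' >/dev/null
python3 -m creep '[[[0,4,0,-2.6,0,0,0],[0,4,0,-2.6,0,0,0],[0,0,2,0,0,8,0],[0,0,2,0,0,8,0],[0,0,2,0,0,8,0],[0,0,2,0,0,8,0],[0,0,1,0,0,8,0],[0,0,0,0,0,8,0]]]' >/dev/null
python3 -m creep '[[[0,0,0,0,0,8,0],[0,0,0,0,0,8,0],[0,0,0,0,0,8,0],[0,0,0,0,0,8,0],[0,0,0,0,0,6,0],[0,0,0,0,0,0,0],[0,0,0,0,0,0,0],[0,0,0,0,0,0,0]]]' >/dev/null
python3 -c "
from h import *
look();plan([605,-358,60],-140);W=cloud(snap('top'))
for b in blobs(W,.196,.22,(.4,.75,-.02,.36),40):
   p=np.array(b[1])/1000-M;print('tray obj s,x',(p@TY*1000).round(),(p@TX*1000).round(),b)
for b in blobs(W,.028,.055,(.3,.75,-.5,0)):print(b)"
```

```text
t 25.9 tcp [ 598.3 -334.9  227.9] jaw -143.2 yaxis [ 0.016 -0.    -1.   ] F [ 0.5 -0.5  0.3] open 92.9 q [-0.59  0.35  1.24  0.01  1.54  1.91]
bench ([311, 56], [665, -472], [71, 37], 20, 42, 2291) [68 32 97]
bench ([395, 127], [541, -468], [70, 33], -38, 47, 777) [45 37 32]
bench ([292, 171], [605, -359], [70, 38], -51, 42, 2218) [87 88 92]
bench ([492, 214], [367, -473], [58, 19], -46, 43, 432) [56 57 57]
bench ([401, 236], [455, -374], [69, 37], -66, 42, 1523) [ 94  94 101]
bench ([301, 254], [542, -291], [26, 15], 61, 53, 274) [169 172 171]
bench ([242, 271], [582, -230], [21, 9], 19, 43, 164) [1 2 1]
t 26.0 tcp [ 598.3 -334.9  227.9] jaw -143.2 yaxis [ 0.016 -0.    -1.   ] F [ 0.7 -0.6 -0.7] open 92.7 q [-0.59  0.35  1.24  0.01  1.54  1.91]
shift [ 1.06 16.8   2.09] in goal axes [ 0.97 16.79  2.2 ] turn [-0.6 -3.2 -0.7]
tray obj s,x -5.0 5.0 ([193, 189], [575, 168], [71, 37], 36, 207, 329)
tray obj s,x 63.0 -1.0 ([175, 204], [530, 219], [71, 37], 35, 207, 330)
([365, 189], [594, -352], [48, 23], -51, 42, 84)
([374, 230], [460, -379], [49, 35], -63, 42, 144)
```

```bash
python3 -m creep '[[[0,1,2,2.2,-0.6,-3,-0.7],[0,0,4,0,0,0,0],[0,0,4,0,0,0,0],[0,0,4,0,0,0,0],[0,0,2.5,0,0,0,0],[0,0,0,0,0,0,0],[0,0,0,0,0,0,0],[0,0,0,0,0,0,0]]]' >/dev/null
python3 -c "
from h import *
plan([605,-358.5,31],-141)"
```

```text
t 26.9 tcp [ 606.7 -361.1   62.8] jaw -139.6 yaxis [ 0.006 -0.004 -1.   ] F [ 0.1 -0.1  0.2] open 93.1 q [-0.61  0.53  1.32  0.    1.29  1.83]
shift [-0.03  3.17 -0.33] in goal axes [-0.03  3.18 -0.31] turn [-0.4  1.4 -0.1]
```

```bash
python3 -m creep '[[[0,0,1.5,-0.3,-0.4,1.4,0],[0,0,1.2,0,0,0,0],[0,0,0.5,0,0,0,0],[0,0,0,0,0,0,0],[1,0,0,0,0,0,0],[1,0,0,0,0,0,0],[1,0,0,0,0,0,0],[1,0,0,0,0,0,0]]]' 30 >/dev/null;python3 -c "
from h import *
st()";  python3 -m creep '[[[1,0,0,0,0,0,0],[1,0,0,0,0,0,0],[1,0,0,0,0,0,0],[1,0,0,0,0,0,0],[1,0,0,0,0,0,0],[1,0,-2,0,0,0,0],[1,0,-4,0,0,0,0],[1,0,-4,0,0,0,0]]]' >/dev/null
python3 -m creep '[[[1,0,-4,0,0,-8,0],[1,0,-4,0,0,-8,0],[1,0,-4,0,0,-8,0],[1,0,-4,0,0,-8,0],[1,0,0,0,0,-8,0],[1,0,0,0,0,-8,0],[1,0,0,0,0,-8,0],[1,0,0,0,0,-8,0]]]' >/dev/null; python3 -c "
from h import *
plan([610,111,285],-54)"
```

```text
t 27.6 tcp [ 608.4 -361.    34.9] jaw -141.1 yaxis [ 0.009 -0.004 -1.   ] F [ 0.3  0.2 -0.9] open 65.8 q [-0.61  0.56  1.33  0.    1.25  1.85]
t 29.2 tcp [ 604.4 -358.8  302.9] jaw -74.7 yaxis [ 0.005 -0.    -1.   ] F [ 0.   0.  -0.6] open 35.7 q [-0.61  0.4   1.04  0.    1.7   0.69]
shift [-45.17   1.78  12.92] in goal axes [-37.68   1.79  28.07] turn [ -0.2 -20.7   0.1]
```

```bash
python3 -m creep '[[[1,0,0,0,0,-8,0],[1,0,0,0,0,-8,0],[1,0,0,0,0,-4.7,0],[1,-3.8,0,2.8,0,0,0],[1,-3.8,0,2.8,0,0,0],[1,-3.8,0,2.8,0,0,0],[1,-3.8,0,2.8,0,0,0],[1,-3.8,0,2.8,0,0,0]]]' >/dev/null
python3 -m creep '[[[1,-3.8,0,2.8,0,0,0],[1,-3.8,0,2.8,0,0,0],[1,-3.8,0,2.8,0,0,0],[1,-3.8,0,2.8,0,0,0],[1,-3.4,0,2.8,0,0,0],[1,0,2,0,0,0,0],[1,0,2,0,0,0,0],[1,0,0,0,0,0,0]]]' >/dev/null
python3 -c "
from h import *
plan([610,111,201],-54)"
```

```text
t 30.9 tcp [596.9 129.4 257.2] jaw -52.8 yaxis [ 0.     0.004 -1.   ] F [-0.5 -0.5 -1.2] open 35.9 q [0.13 0.15 1.42 0.   1.57 1.05]
shift [ 2.27  5.61 -0.09] in goal axes [ 2.26  5.62 -0.03] turn [-0.1  1.2 -0.2]
```

```bash
python3 -m creep '[[[1,2,0.5,0,0,1.2,0],[1,0.2,1.5,0,0,0,0],[1,0,1.5,0,0,0,0],[1,0,1.2,0,0,0,0],[1,0,0.6,0,0,0,0],[1,0,0,0,0,0,0],[1,0,0,0,0,0,0],[1,0,0,0,0,0,0]]]' >/dev/null
python3 -c "
from h import *
plan([609,111,201],-54)"
```

```text
t 31.6 tcp [611.4 109.  201.6] jaw -54.3 yaxis [ 0.001  0.004 -1.   ] F [-0.3  0.2 -1.4] open 35.6 q [0.09 0.2  1.46 0.   1.48 1.04]
shift [-0.3   0.06 -0.08] in goal axes [-0.3   0.06 -0.08] turn [-0.2 -0.3 -0.2]
```

```bash
python3 -m creep '[[[1,-0.2,0.1,0,0,0,0],[1,0,0.1,0,0,0,0],[0.5,0,0,0,0,0,0],[0.5,0,0,0,0,0,0],[0.5,0,0,0,0,0,0],[0.5,0,-3,0,0,0,0],[0.5,0,-4,0,0,0,0],[0.5,0,-4,0,0,0,0]]]' >/dev/null
python3 -m creep '[[[0,2.7,0,-3.7,0,0,0],[0,2.7,0,-3.7,0,0,0],[0,2.7,0,-3.7,0,0,0],[0,2.7,0,-3.7,0,0,0],[0,2.7,0,-3.7,0,0,0],[0,2.7,0,-3.7,0,0,0],[0,2.7,0,-3.7,0,0,0],[0,2.7,0,-3.7,0,0,0]]]' >/dev/null
python3 -m creep '[[[0,2.7,0,-3.7,0,0,0],[0,2.7,0,-3.7,0,0,0],[0,2,2,-2,0,-8,0],[0,0,2,0,0,-8,0],[0,0,2,0,0,-8,0],[0,0,2,0,0,-8,0],[0,0,1,0,0,-8,0],[0,0,0,0,0,-8,0]]]' >/dev/null
python3 -m creep '[[[0,0,0,0,0,-8,0],[0,0,0,0,0,-8,0],[0,0,0,0,0,-8,0],[0,0,0,0,0,-7,0],[0,0,0,0,0,0,0],[0,0,0,0,0,0,0],[0,0,0,0,0,0,0],[0,0,0,0,0,0,0]]]' >/dev/null
python3 -c "
from h import *
look();plan([455,-373,60],25);W=cloud(snap('top'))
for b in blobs(W,.196,.22,(.4,.75,-.02,.36),40):
   p=np.array(b[1])/1000-M;print('tray obj s,x',(p@TY*1000).round(),(p@TX*1000).round(),b)
"
```

```text
t 34.9 tcp [ 459.1 -373.5  225.3] jaw 27.5 yaxis [ 0.014 -0.003 -1.   ] F [ 0.7 -0.8  0.2] open 92.8 q [-0.77  0.1   1.53  0.01  1.5  -1.25]
bench ([214, 73], [339, -291], [71, 37], -36, 42, 2304) [128  27  24]
bench ([432, 125], [573, -226], [21, 8], -65, 43, 173) [3 3 3]
bench ([538, 130], [717, -137], [42, 7], -90, 42, 309) [90 93 91]
bench ([380, 156], [535, -287], [25, 25], -15, 54, 379) [157 161 159]
bench ([275, 187], [453, -372], [70, 37], -65, 42, 2199) [75 76 81]
bench ([165, 224], [359, -472], [65, 26], -27, 42, 475) [58 62 59]
bench ([482, 233], [715, -298], [45, 11], -90, 43, 361) [115 118 127]
bench ([288, 279], [522, -469], [71, 39], 24, 46, 869) [55 30 11]
bench ([368, 315], [637, -466], [28, 15], 40, 40, 197) [53 23 77]
t 34.9 tcp [ 459.1 -373.5  225.3] jaw 27.5 yaxis [ 0.014 -0.003 -1.   ] F [ 0.4  0.8 -0.6] open 92.8 q [-0.77  0.1   1.53  0.01  1.5  -1.25]
shift [-0.52 16.52  0.38] in goal axes [-0.35 16.53  0.22] turn [0.5 2.5 0.7]
tray obj s,x -70.0 -2.0 ([213, 177], [608, 111], [72, 37], 36, 207, 325)
tray obj s,x -5.0 5.0 ([193, 189], [575, 168], [71, 37], 36, 207, 329)
tray obj s,x 62.0 -2.0 ([175, 204], [530, 218], [70, 37], 35, 207, 330)
```

```bash
python3 -m creep '[[[0,-0.4,2,0.2,0.5,2.5,0.7],[0,0,4,0,0,0,0],[0,0,4,0,0,0,0],[0,0,4,0,0,0,0],[0,0,2.5,0,0,0,0],[0,0,0,0,0,0,0],[0,0,0,0,0,0,0],[0,0,0,0,0,0,0]]]' >/dev/null
python3 -c "
from h import *
plan([453,-372,28],25)"
```

```text
t 35.8 tcp [ 457.  -376.    59.7] jaw 24.6 yaxis [ 0.004 -0.006 -1.   ] F [ 0.4 -0.   0. ] open 93.0 q [-0.77  0.25  1.68 -0.    1.21 -1.2 ]
shift [-0.2   3.17  0.55] in goal axes [-0.2   3.17  0.53] turn [ 0.4 -0.4  0.1]
```

```bash
python3 -m creep '[[[0,-0.2,1.5,0.5,0.4,0,0],[0,0,1.2,0,0,0,0],[0,0,0.5,0,0,0,0],[0,0,0,0,0,0,0],[1,0,0,0,0,0,0],[1,0,0,0,0,0,0],[1,0,0,0,0,0,0],[1,0,0,0,0,0,0]]]' 30 >/dev/null;python3 -c "
from h import *
st()";  python3 -m creep '[[[1,0,0,0,0,0,0],[1,0,0,0,0,0,0],[1,0,0,0,0,0,0],[1,0,0,0,0,0,0],[1,0,0,0,0,0,0],[1,0,-2,0,0,0,0],[1,0,-4,0,0,0,0],[1,0,-4,0,0,0,0]]]' >/dev/null
python3 -m creep '[[[1,0,-4,0,0,8,0],[1,0,-4,0,0,8,0],[1,0,-4,0,0,8,0],[1,0,-4,0,0,8,0],[1,0,-1,0,0,8,0],[1,0,0,0,0,8,0],[1,0,0,0,0,8,0],[1,0,0,0,0,8,0]]]' >/dev/null; python3 -c "
from h import *
plan([647,59,295],-54)"
```

```text
t 36.5 tcp [ 455.9 -375.1   30.8] jaw 24.6 yaxis [ 0.007 -0.005 -1.   ] F [ 0.3 -0.2 -0.7] open 65.5 q [-0.78  0.28  1.7   0.    1.15 -1.21]
t 38.1 tcp [ 452.1 -371.7  309. ] jaw -41.8 yaxis [ 0.003 -0.    -1.   ] F [-0.4  0.2 -1.9] open 35.9 q [-0.78  0.07  1.41  0.    1.66 -0.05]
shift [-14.18   1.44  45.1 ] in goal axes [-23.39   1.4   41.08] turn [-0.1 12.2  0.1]
```

```bash
python3 -m creep '[[[1,0,0,0,0,7,0],[1,0,0,0,0,5.2,0],[1,-2.3,0,4.1,0,0,0],[1,-2.3,0,4.1,0,0,0],[1,-2.3,0,4.1,0,0,0],[1,-2.3,0,4.1,0,0,0],[1,-2.3,0,4.1,0,0,0],[1,-2.3,0,4.1,0,0,0]]]' >/dev/null
python3 -m creep '[[[1,-2.3,0,4.1,0,0,0],[1,-2.3,0,4.1,0,0,0],[1,-2.3,0,4.1,0,0,0],[1,-2.3,0,4.1,0,0,0],[1,0,0,0,0,0,0],[1,0,2,0,0,0,0],[1,0,2,0,0,0,0],[1,0,0,0,0,0,0]]]' >/dev/null
python3 -c "
from h import *
plan([647,59,197],-54)"
```

```text
t 39.8 tcp [659.8  70.2 260.4] jaw -55.0 yaxis [-0.006  0.002 -1.   ] F [-0.4  0.3 -1.5] open 35.5 q [0.03 0.3  1.24 0.   1.61 0.99]
shift [ 0.21  6.35 -1.67] in goal axes [ 0.15  6.34 -1.69] turn [ 0.2 -1.  -0.3]
```

```bash
python3 -m creep '[[[1,0.2,0.6,-1.6,0,-1,0],[1,0,1.6,0,0,0,0],[1,0,1.6,0,0,0,0],[1,0,1.4,0,0,0,0],[1,0,0.9,0,0,0,0],[1,0,0.2,0,0,0,0],[1,0,0,0,0,0,0],[1,0,0,0,0,0,0]]]' >/dev/null
python3 -c "
from h import *
plan([647,59,197],-54)"
```

```text
t 40.5 tcp [649.   58.8 196.6] jaw -54.1 yaxis [-0.002  0.002 -1.   ] F [-0.7 -0.3 -2.7] open 35.6 q [0.01 0.29 1.37 0.   1.49 0.96]
shift [-0.13 -0.04 -0.15] in goal axes [-0.13 -0.04 -0.15] turn [ 0.  -0.1 -0.2]
```

```bash
python3 -m creep '[[[1,-0.1,0,-0.1,0,0,0],[0.5,0,0,0,0,0,0],[0.5,0,0,0,0,0,0],[0.5,0,0,0,0,0,0],[0.5,0,0,0,0,0,0],[0.5,0,-3,0,0,0,0],[0.5,0,-4,0,0,0,0],[0.5,0,-4,0,0,0,0]]]' >/dev/null
python3 -m creep '[[[1,-4.6,-1,0,0,0,0],[1,-4.6,0,0,0,0,0],[1,-4.6,0,0,0,0,0],[1,-4.6,0,0,0,0,0],[1,-4.6,0,0,0,0,0],[1,-4.6,0,0,0,0,0],[1,-4.6,0,0,0,0,0],[1,-4.6,0,0,0,0,0]]]' >/dev/null
python3 -m creep '[[[1,0,0,0,0,-8,0],[1,0,0,0,0,-8,0],[1,0,0,0,0,-8,0],[1,0,0,0,0,-8,0],[1,0,0,0,0,-8,0],[1,0,0,0,0,-8,0],[1,0,0,0,0,-8,0],[1,0,0,0,0,-8,0]]]' >/dev/null
python3 -m creep '[[[1,0,0,0,0,-8,0],[1,0,0,0,0,-8,0],[1,0,0,0,0,-8,0],[1,0,0,0,0,-4,0],[1,0,0,0,0,0,0],[1,0,0,0,0,0,0],[1,0,0,0,0,0,0],[1,0,0,0,0,0,0]]]' >/dev/null
python3 -c "
from h import *
plan([428,361,200],36);c=snap('top','t4.png',(110,290,110,280),4);W=cloud(c);print(tray(W)[0])
for b in blobs(W,.196,.22,(.4,.75,-.02,.36),40):
   p=np.array(b[1])/1000-M;print('tray obj s,x',(p@TY*1000).round(),(p@TX*1000).round(),b)
"
```

```text
t 43.8 tcp [423.1 370.  325.9] jaw 41.2 yaxis [ 0.004  0.009 -1.   ] F [-0.2  0.4  0.3] open 0.6 q [ 0.62 -0.    1.45  0.01  1.68 -0.1 ]
shift [-0.33 12.58 -1.05] in goal axes [-0.13 12.59 -1.01] turn [-0.3  5.2  0.5]
0.14026144746812913
tray obj s,x -133.0 5.0 ([230, 162], [650, 64], [72, 37], 37, 207, 323)
tray obj s,x -70.0 -2.0 ([213, 177], [608, 111], [70, 37], 36, 207, 326)
tray obj s,x -5.0 5.0 ([193, 189], [575, 168], [71, 37], 36, 207, 324)
tray obj s,x 62.0 -2.0 ([175, 204], [530, 218], [71, 37], 35, 207, 331)
```

View pics/t4.png

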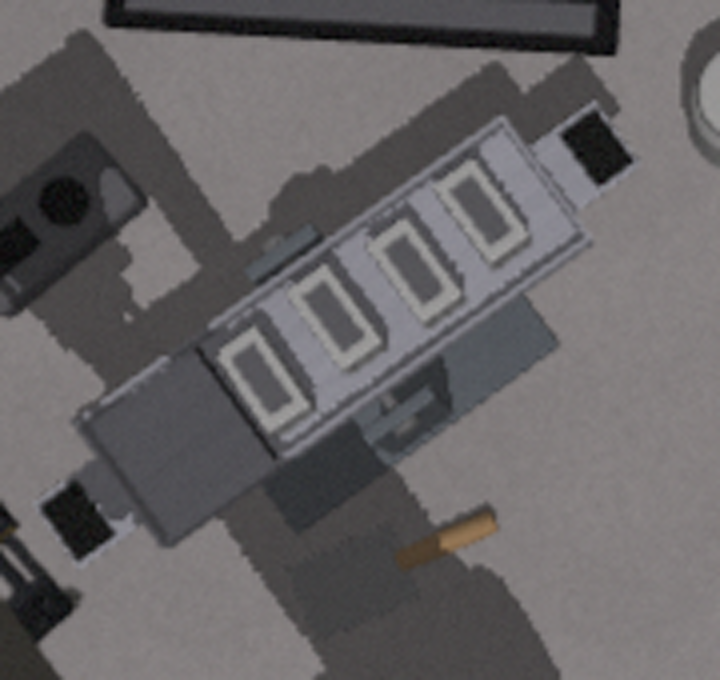

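```bash
python3 -m creep '[[[1,-0.2,2,-1,-0.3,5,0.5],[1,0,4,0,0,0,0],[1,0,4,0,0,0,0],[1,0,2,0,0,0,0],[1,0,0.6,0,0,0,0],[1,0,0,0,0,0,0],[1,0,0,0,0,0,0],[1,0,0,0,0,0,0]]]' >/dev/null
python3 -c "
from h import *
plan([428,361,185],36)"
```

```text
t 44.6 tcp [430.5 362.4 200.5] jaw 35.8 yaxis [ 0.006  0.003 -1.   ] F [-0.6 -0.4 -0.3] open 0.5 q [ 0.61  0.04  1.64 -0.    1.46 -0.02]
shift [-0.29  1.55  0.03] in goal axes [-0.28  1.55  0.03] turn [ 0.  -0.2  0.4]
```

```bash
python3 -m creep '[[[1,-0.2,1,0,0,0,0.4],[1,0,1,0,0,0,0],[1,0,1,-0.1,0,0,0],[1,0,1,-0.1,0,0,0],[1,0,1,-0.1,0,0,0],[1,0,1,-0.2,0,0,0],[1,0,1,-0.2,0,0,0],[1,0,1,-0.2,0,0,0]]]' >/dev/null
python3 -c "
from h import *
plan([440,345,66],36)"
```

```text
t 45.4 tcp [436.9 357.3 120.4] jaw 35.8 yaxis [ 0.007  0.007 -1.   ] F [-1.6  1.5  4.5] open 0.1 q [ 0.59  0.1   1.72  0.    1.31 -0.03]
shift [-0.52  5.43 -1.19] in goal axes [-0.47  5.44 -1.18] turn [-0.1 -0.2  0.6]
```

```bash
python3 -m creep '[[[1,0,0.8,-0.1,0,0,0],[1,0,0.8,-0.1,0,0,0],[1,0,0.8,-0.1,0,0,0],[1,0,0.8,-0.1,0,0,0],[1,0,0.8,-0.1,0,0,0],[1,0,0.8,-0.1,0,0,0],[1,0,0.6,-0.1,0,0,0],[1,0,0.4,0,0,0,0]]]' >/dev/null
python3 -c "
from h import *
plan([440,345,66],36)"
python3 -m creep '[[[1,0,0.4,0,0,0,0],[1,0,0.4,0,0,0,0],[1,0,0.4,0,0,0,0],[1,0,0.4,0,0,0,0],[1,0,0.4,0,0,0,0],[1,0,0.4,0,0,0,0],[1,0,0.4,0,0,0,0],[1,0,0,0,0,0,0]]]' >/dev/null
python3 -c "
from h import *
plan([440,345,66],36)"
```

```text
t 46.2 tcp [444.6 354.6  64.8] jaw 35.8 yaxis [ 0.012  0.013 -1.   ] F [-11.9  -1.2  32.8] open 0.6 q [ 0.58  0.17  1.76  0.    1.2  -0.05]
shift [-0.93 -0.14 -0.51] in goal axes [-0.93 -0.12 -0.51] turn [-0.2 -0.2  1. ]
t 47.0 tcp [451.6 371.3  61.3] jaw 36.0 yaxis [ 0.03   0.041 -0.999] F [-0.3  0.2 -0. ] open 0.2 q [ 0.59  0.19  1.75  0.02  1.16 -0.05]
shift [-2.46 -0.61 -1.44] in goal axes [-2.48 -0.47 -1.45] turn [-0.9  0.   2.8]
```

```bash
python3 -m creep '[[[1,0,-1,0,0,0,0],[1,0,-2,0,0,0,0],[1,0,-4,0,0,0,0],[1,0,-5,0,0,0,0],[1,0,-5,0,0,0,0],[1,0,-5,0,0,0,0],[1,0,-3,0,0,0,0],[1,0,0,0,0,0,0]]]' >/dev/null
python3 -m creep '[[[0,0,-2,3,0,0,0],[0,0,0,4,0,0,0],[0,0,0,4,0,0,0],[0,0,0,0,0,0,0],[0,0,0,0,0,0,0],[0,0,0,0,0,0,0],[0,0,0,0,0,0,0],[0,0,0,0,0,0,0]]]' >/dev/null
cat > tip.py <<'E'
from h import *
st();c=snap('top','t5.png',(110,290,110,280),4);W=cloud(c)
# side-wall rim/tab/floor heights per s using tipped model
P=np.array([.568,.169,.15]);g=W[100:290,100:290].reshape(-1,3);g=g[np.isfinite(g[:,0])&(g[:,2]>.03)]
r=(g[:,:2]-P[:2])@TY;x=(g[:,:2]-P[:2])@TX;z=g[:,2]-.15
k=(abs(x)<.022)&(abs(r)<.235)
best=[]
# tilt from load tab: points s<-.195
lt=k&(r<-.172)
co=np.polyfit(r[lt],z[lt],1);print("load end slope->",np.arctan(-co[0]))
kk=k&(r<-.18)&(r>-.23);print("tilt by tab height", [round(float(v),3) for v in np.percentile([np.arcsin(np.clip((zz-.0133)/np.hypot(zz-.0133,rr+0),-1,1)) for rr,zz in zip(r[kk],z[kk])],[20,50,80])])
t=.48;n3=np.r_[TY*np.sin(t),np.cos(t)];t3=np.r_[TY*np.cos(t),-np.sin(t)]
d=(g-P)@n3*1000-15;s=(g-P)@t3*1000;X=x*1000
for a in range(-245,256,10):
    q=(abs(s-a)<5)&(abs(X)<25)
    if q.sum()>3:print(a,q.sum(),"h",np.percentile(d[q],[10,50,90]).round(0))
E
python3 tip.py
```

```text
t 48.6 tcp [374.2 443.9 328.7] jaw 35.7 yaxis [ 0.011  0.023 -1.   ] F [-0.2  0.5 -0.4] open 60.0 q [0.78 0.03 1.41 0.01 1.67 0.15]
load end slope-> 0.46508762111502666
tilt by tab height [0.49, 0.499, 0.508]
-245 85 h [-230.   -0.    4.]
-235 73 h [-4.  1.  4.]
-225 64 h [-3.  1.  4.]
-215 62 h [-2.  1.  4.]
-205 56 h [-3.  1.  4.]
-195 68 h [-3.  1.  4.]
-185 88 h [ 2. 15. 24.]
-175 25 h [-2.  2.  5.]
-165 57 h [-2.  1.  3.]
-155 57 h [-2.  2.  4.]
-145 59 h [-2.  1.  5.]
-135 56 h [-2. -0.  3.]
-125 53 h [-2.  1.  4.]
-115 58 h [-2.  0.  4.]
-105 56 h [-2.  1.  4.]
-95 56 h [-3.  1.  5.]
-85 51 h [-2.  1.  4.]
-75 57 h [-3.  1.  5.]
-65 50 h [-3.  0.  3.]
-55 49 h [-3.  0.  4.]
-45 56 h [-4.  1.  4.]
-35 55 h [-3.  0.  5.]
-25 47 h [-3.  1.  5.]
-15 53 h [-3.  1.  4.]
-5 51 h [-2.  1.  4.]
5 47 h [-2.  1.  5.]
15 53 h [-3.  1.  3.]
25 45 h [-3.  1.  3.]
35 67 h [-2.  2. 30.]
45 166 h [ 2. 28. 44.]
55 51 h [40. 43. 46.]
65 47 h [41. 44. 47.]
75 49 h [39. 43. 46.]
85 55 h [39. 44. 46.]
95 50 h [41. 44. 46.]
105 41 h [39. 42. 46.]
115 46 h [39. 43. 47.]
125 53 h [39. 44. 47.]
135 44 h [41. 44. 46.]
145 43 h [40. 42. 45.]
155 47 h [39. 43. 46.]
165 51 h [40. 43. 46.]
175 44 h [41. 43. 46.]
185 18 h [39. 41. 44.]
215 16 h [-0.  2.  5.]
225 43 h [-2.  2.  4.]
235 36 h [-4.  1.  4.]
245 41 h [-2.  1.  3.]
255 9 h [-4. -3. -0.]
```

View pics/t5.png

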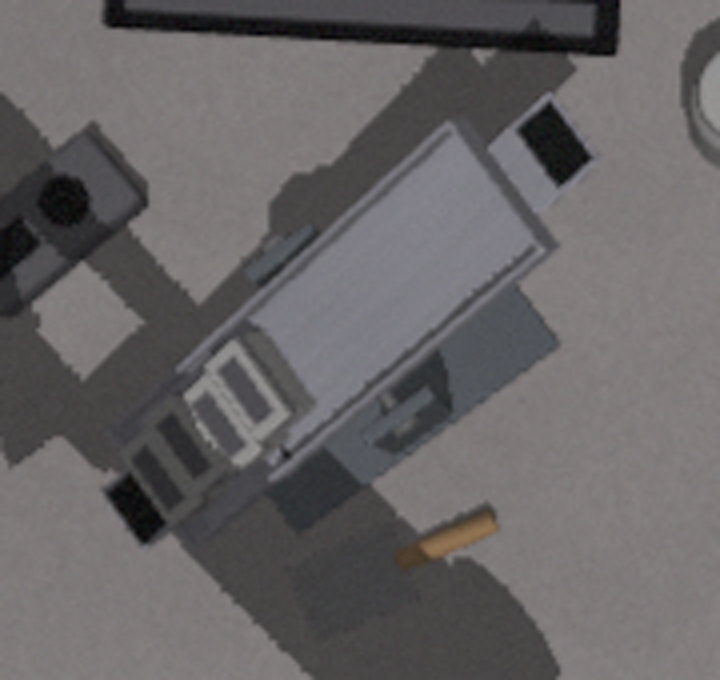

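```bash
python3 -m creep '[[[0,-1.5,0,-4.4,-0.6,0,0.6],[0,-1.5,0,-4.4,0,0,0],[0,-1.5,0,-4.4,0,0,0],[0,-1.5,0,-4.4,0,0,0],[0,-1.5,0,-4.4,0,0,0],[0,-1.5,0,-4.4,0,0,0],[0,-1.5,0,-4.4,0,0,0],[0,-1.5,0,-4.4,0,0,0]]]' >/dev/null
python3 -m creep '[[[0,-1.5,0,-4.4,0,0,0],[0,-1.5,0,-4.4,0,0,0],[0,-1.5,0,-4.4,0,0,0],[0,-1.5,0,-4.4,0,0,0],[0,-1.5,0,-4.4,0,0,0],[0,-1.5,0,-4.4,0,0,0],[0,-1.5,1,-4.4,0,0,0],[0,0,2,0,0,8,0]]]' >/dev/null
python3 -m creep '[[[0,0,2,0,0,8,0],[0,0,2,0,0,8,0],[0,0,2,0,0,8,0],[0,0,2,0,0,8,0],[0,0,1,0,0,8,0],[0,0,0,0,0,8,0],[0,0,0,0,0,0,0],[0,0,0,0,0,0,0]]]' >/dev/null
cat > wt.py <<'E'
from h import *
import sys
st();c=snap('wrist','w6.png' if len(sys.argv)>1 else None);W=wcloud(c)
for n,lo,hi in(("knob",.06,.08),("block",.024,.034)):
    for b in blobs(W,lo,hi,(.48,.68,-.34,-.14),80):print(n,b)
E
python3 wt.py 1; python3 -c "
from h import *
plan([575,-225,150],-20)"
```

```text
t 51.0 tcp [ 577.2 -268.1  197.6] jaw -23.5 yaxis [ 0.013  0.007 -1.   ] F [-0.7  0.1 -0.8] open 93.0 q [-0.52  0.24  1.43  0.01  1.47 -0.11]
knob ([263, 162], [579, -223], [21, 21], 21, 68, 482)
block ([266, 157], [580, -223], [70, 41], -21, 28, 2178)
block ([254, 221], [541, -281], [26, 12], -37, 27, 127)
t 51.1 tcp [ 577.3 -268.2  197.8] jaw -23.6 yaxis [ 0.013  0.007 -1.   ] F [ 0.4 -0.2 -0.2] open 92.8 q [-0.52  0.24  1.43  0.01  1.47 -0.11]
shift [-1.98  4.8   3.81] in goal axes [-1.69  4.78  3.98] turn [-0.6 -3.6  0.5]
```

View pics/w6.png

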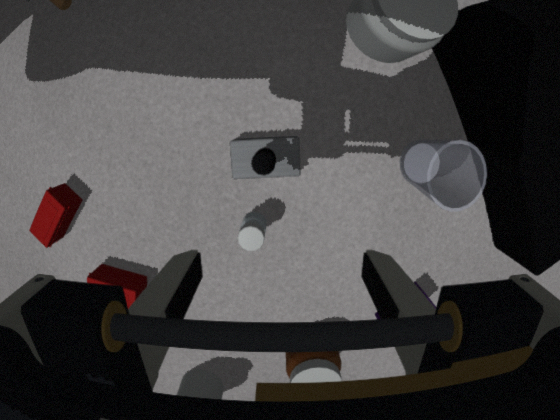

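```bash
python3 -m creep '[[[0,-1,1,2.2,-0.6,-2.5,0.5],[0,-0.4,2,2.2,0,0,0],[0,0,4,0,0,0,0],[0,0,3,0,0,0,0],[0,0,1.5,0,0,0,0],[0,0,0,0,0,0,0],[0,0,0,0,0,0,0],[0,0,0,0,0,0,0]]]' >/dev/null
python3 wt.py; python3 -c "
from h import *
plan([580,-223,46],-21)"
```

```text
t 51.9 tcp [ 586.3 -224.4   88.4] jaw -19.9 yaxis [ 0.013 -0.006 -1.   ] F [ 1.1 -0.1 -0.2] open 93.1 q [-0.45  0.3   1.56  0.    1.27 -0.1 ]
knob ([270, 257], [580, -222], [22, 22], 27, 68, 1067)
block ([272, 230], [580, -222], [70, 40], -21, 28, 4031)
block ([250, 313], [539, -281], [27, 14], -22, 28, 315)
t 52.0 tcp [ 586.8 -224.6   89. ] jaw -19.9 yaxis [ 0.014 -0.007 -1.   ] F [0.5 0.5 0.4] open 92.7 q [-0.45  0.29  1.56  0.    1.27 -0.1 ]
shift [-0.76  4.29 -0.07] in goal axes [-0.69  4.3  -0.09] turn [0.1 1.1 0.9]
```

```bash
python3 -m creep '[[[0,-0.7,1.5,0,0.1,1.1,0.9],[0,0,1.5,0,0,0,0],[0,0,0.9,0,0,0,0],[0,0,0.2,0,0,0,0],[0,0,0,0,0,0,0],[0,0,0,0,0,0,0],[0,0,0,0,0,0,0],[0,0,0,0,0,0,0]]]' >/dev/null
python3 -c "
from h import *
plan([580,-222.5,46],-21)"
```

```text
t 52.8 tcp [ 581.3 -223.2   46.9] jaw -21.1 yaxis [ 0.002 -0.001 -1.   ] F [ 0.5 -0.4 -0.8] open 93.3 q [-0.45  0.34  1.59  0.    1.21 -0.08]
shift [-0.15  0.09  0.02] in goal axes [-0.15  0.09  0.02] turn [-0.  -0.1  0.1]
```

```bash
python3 -m creep '[[[1,-0.1,0,0,0,0,0],[1,0,0,0,0,0,0],[1,0,0,0,0,0,0],[1,0,0,0,0,0,0],[1,0,0,0,0,0,0],[1,0,0,0,0,0,0],[1,0,0,0,0,0,0],[1,0,0,0,0,0,0]]]' 50 >/dev/null
python3 -m creep '[[[1,0,0,0,0,0,0],[1,0,0,0,0,0,0],[1,0,0,0,0,0,0],[1,0,0,0,0,0,0],[1,0,0,0,0,0,0],[1,0,0,0,0,0,0],[1,0,0,0,0,0,0],[1,0,0,0,0,0,0]]]'
python3 -m creep '[[[1,0,-2,0,0,0,0],[1,0,-3,0,0,0,0],[1,0,-3,0,0,0,0],[1,0,-4,0,0,0,0],[1,0,-4,0,0,0,0],[1,0,-4,0,0,0,0],[1,0,-4,0,0,0,0],[1,0,-4,0,0,0,0]]]' >/dev/null
python3 -m creep '[[[1,0,-1,0,0,-8,0],[1,0,-1,0,0,-8,0],[1,0,-1,0,0,-8,0],[1,0,-1,0,0,-8,0],[1,0,0,0,0,-8,0],[1,0,0,0,0,-8,0],[1,0,0,0,0,-8,0],[1,0,0,0,0,-1,0]]]' >/dev/null
python3 -c "
from h import *
plan([580,-222.5,360],36)"
```

```text
t: 54.35
tool_pos: [0.581, -0.2231, 0.0482]
orientation: [-1.552, 0.286, -0.292]
force: [-0.2, -0.3, -1.3]
opening: 0.0211
t 56.0 tcp [ 576.9 -221.2  371.6] jaw 38.1 yaxis [-0.01   0.006 -1.   ] F [-0.7 -0.7 -2.2] open 21.0 q [-0.45  0.18  1.18  0.    1.8  -1.11]
shift [ 0.17  1.15 -0.31] in goal axes [ 0.18  1.16 -0.29] turn [-0.6  2.1 -0.3]
```

```bash
python3 -m creep '[[[1,0,0,0,-0.6,2.1,-0.3],[1,2.2,0,3.9,0,0,0],[1,2.2,0,3.9,0,0,0],[1,2.2,0,3.9,0,0,0],[1,2.2,0,3.9,0,0,0],[1,2.2,0,3.9,0,0,0],[1,2.2,0,3.9,0,0,0],[1,2.2,0,3.9,0,0,0]]]' >/dev/null
python3 -m creep '[[[1,2.2,0,3.9,0,0,0],[1,2.2,0,3.9,0,0,0],[1,2.2,0,3.9,0,0,0],[1,0,0,0,-5,0,0],[1,0,0,0,-6,0,0],[1,0,0,0,-6,0,0],[1,0,0,0,-6,0,0],[1,0,0,0,-4,0,0]]]' >/dev/null
python3 -c "
from h import *
plan([526,226,300],36,[.2715,-.3731,-.887])"
```

```text
t 57.5 tcp [532.1 240.6 364. ] jaw 32.1 yaxis [ 0.246 -0.391 -0.887] F [-0.4 -0.5 -3. ] open 21.4 q [ 0.63  0.07  1.38 -0.48  1.7   0.01]
shift [-1.3   6.09  2.15] in goal axes [-1.35  6.05  2.23] turn [ 0.  -3.5 -1.8]
```

```bash
python3 -m creep '[[[1,-0.6,0.5,1,0,-3.5,-1.8],[1,-0.6,1,1.1,0,0,0],[1,0,1.5,0,0,0,0],[1,0,2,0,0,0,0],[1,0,0.5,0,0,0,0],[1,0,0,0,0,0,0],[1,0,0,0,0,0,0],[1,0,0,0,0,0,0]]]' >/dev/null
python3 -c "
from h import *
snap('scene','s7.png',(280,420,130,270),5);plan([553.5,189,210],36,[.2715,-.3731,-.887])"
```

```text
t 58.4 tcp [525.7 229.9 300.2] jaw 35.5 yaxis [ 0.272 -0.374 -0.887] F [ 0.   0.4 -2.4] open 21.2 q [ 0.62  0.02  1.55 -0.48  1.57  0.  ]
shift [-0.15 10.28 -0.21] in goal axes [-0.15 10.28 -0.22] turn [ 0.1 -0.6 -0. ]
```

View pics/s7.png

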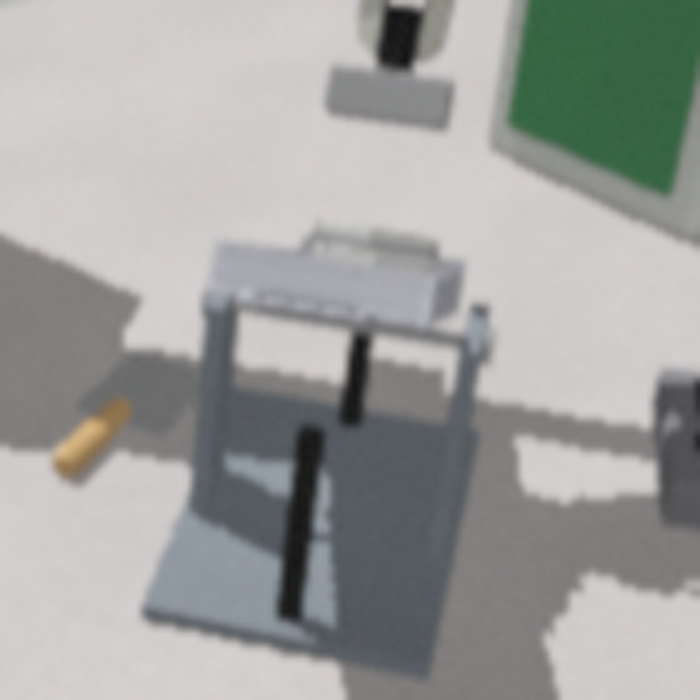

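```bash
python3 -m creep '[[[1,-0.1,1.5,-0.2,0,-0.6,0],[1,0,2.5,0,0,0,0],[1,0,2.5,0,0,0,0],[1,0,1.5,0,0,0,0],[1,0,0.8,0,0,0,0],[1,0,0,0,0,0,0],[1,0,0,0,0,0,0],[1,0,0,0,0,0,0]]]' >/dev/null
python3 -c "
from h import *
plan([553.5,189,208.2],36,[.2715,-.3731,-.887])"
```

```text
t 59.2 tcp [552.9 193.5 221.4] jaw 36.2 yaxis [ 0.277 -0.371 -0.887] F [ 0.3 -0.2 -2.9] open 21.3 q [ 0.54  0.05  1.67 -0.49  1.4  -0.01]
shift [-0.22  1.36  0.25] in goal axes [-0.21  1.36  0.25] turn [0.1 0.1 0.3]
```

```bash
python3 -m creep '[[[1,-0.2,0.5,0,0,0,0],[1,0,0.4,0,0,0,0],[1,0,0.2,0,0,0,0],[1,0,0.2,0,0,0,0],[1,0,0,0,0,0,0],[1,0,0,0,0,0,0],[1,0,0,0,0,0,0],[1,0,0,0,0,0,0]]]' >/dev/null
python3 -c "
from h import *
plan([553.5,189,208.2],36,[.2715,-.3731,-.887])"
```

```text
t 60.0 tcp [555.9 188.5 211.5] jaw 36.3 yaxis [ 0.281 -0.368 -0.886] F [ 0.   0.3 -3.2] open 21.4 q [ 0.53  0.05  1.68 -0.49  1.37 -0.01]
shift [-0.16  0.21  0.31] in goal axes [-0.16  0.21  0.31] turn [0.1 0.1 0.6]
```

```bash
python3 -m creep '[[[1,-0.1,0.2,0.2,0,0,0],[1,0,0.1,0,0,0,0],[1,0,0.1,0,0,0,0],[1,0,0,0,0,0,0],[1,0,0,0,0,0,0],[1,0,0,0,0,0,0],[1,0,0,0,0,0,0],[1,0,0,0,0,0,0]]]' >/dev/null
python3 -c "
from h import *
plan([553.5,189,208.2],36,[.2715,-.3731,-.887])"
```

```text
t 60.8 tcp [555.2 189.  208.8] jaw 36.3 yaxis [ 0.282 -0.367 -0.886] F [-1.8  0.9  0.2] open 21.3 q [ 0.53  0.05  1.69 -0.49  1.36 -0.01]
shift [-0.14  0.    0.12] in goal axes [-0.14  0.01  0.12] turn [0.1 0.  0.7]
```

```bash
python3 -m creep '[[[0.4,0,0,0,0,0,0],[0.4,0,0,0,0,0,0],[0.4,0,0,0,0,0,0],[0.4,0,0,0,0,0,0],[0.4,0,0,0,0,0,0],[0.4,0,0,0,0,0,0],[0.4,0,0,0,0,0,0],[0.4,0,0,0,0,0,0]]]'
python3 -m creep '[[[0.4,0,-1,0,0,0,0],[0.4,0,-3,0,0,0,0],[0.4,0,-4,0,0,0,0],[0.4,0,-4,0,0,0,0],[0.4,0,-4,0,0,0,0],[0.4,0,-2,0,0,0,0],[0.4,0,0,0,0,0,0],[0.4,0,0,0,0,0,0]]]'
python3 -m creep '[[[0,-3,0,0,7,0,0],[0,-4,-2,0,7,0,0],[0,-4,-2,0,7,0,0],[0,-4,-2,0,6,0,0],[0,-4,0,-2,0,0,0],[0,-4,0,-2,0,0,0],[0,-4,0,-2,0,0,0],[0,-3,0,-2,0,0,0]]]'
sed -i 's/t5/t8/' tip.py; python3 tip.py | awk 'NR<4||($1>-30)'
```

```text
t: 61.6
tool_pos: [0.5562, 0.1886, 0.2096]
orientation: [-1.969, -0.655, 0.379]
force: [0.6, -0.7, 0.1]
opening: 0.056
t: 62.4
tool_pos: [0.5009, 0.2577, 0.3775]
orientation: [-1.967, -0.653, 0.379]
force: [-0.4, -0.4, -1.3]
opening: 0.0557
t: 63.2
tool_pos: [0.2903, 0.0204, 0.4197]
orientation: [-1.502, -0.49, 0.508]
force: [0.5, -0.1, 0.1]
opening: 0.0932
t 63.2 tcp [290.3  20.4 419.7] jaw 36.6 yaxis [-0.014  0.006 -1.   ] F [ 0.5 -0.1  0.1] open 93.2 q [-0.11 -0.69  1.81  0.    2.03 -0.75]
load end slope-> 0.47389921292503256
tilt by tab height [0.49, 0.499, 0.508]
-25 49 h [-4.  1.  4.]
-15 57 h [-3.  1.  5.]
-5 54 h [-2.  1. 19.]
5 134 h [ 1. 21. 31.]
15 108 h [27. 37. 69.]
25 45 h [27. 32. 71.]
35 37 h [26. 29. 37.]
45 55 h [31. 41. 46.]
55 49 h [39. 43. 47.]
65 51 h [39. 43. 46.]
75 49 h [40. 42. 46.]
85 52 h [40. 43. 47.]
95 48 h [40. 43. 46.]
105 46 h [40. 43. 46.]
115 55 h [40. 43. 46.]
125 44 h [39. 43. 46.]
135 49 h [39. 43. 46.]
145 46 h [39. 43. 47.]
155 45 h [40. 43. 46.]
165 45 h [40. 43. 46.]
175 47 h [40. 43. 46.]
185 19 h [39. 41. 43.]
215 8 h [1. 2. 7.]
225 51 h [-3.  1.  6.]
235 36 h [-3.  2.  6.]
245 42 h [-3.  1.  5.]
255 6 h [-2. -1.  1.]
```

View pics/t8.png

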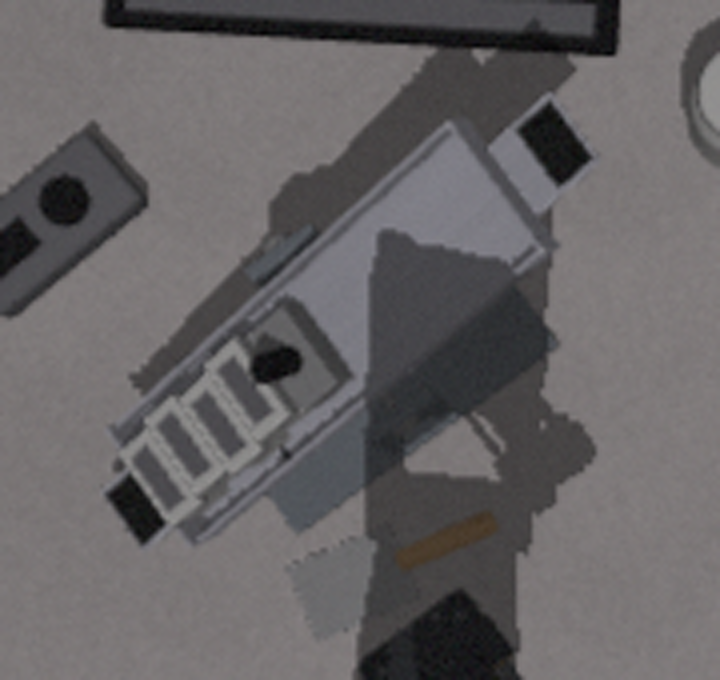

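Run:
```python
from h import *
a=cloud(dict(np.load("pics/top0.npz")));b=cloud(snap("top"))
for lo,hi in((.028,.055),(.06,.4)):
  for W in(a,b):print([(x[1],x[4]) for x in blobs(W,lo,hi,(.3,.8,-.55,-.1))])
robot.close_job()
```

```text
[([666, -469], 42), ([606, -356], 42), ([526, -466], 45), ([469, -211], 43), ([455, -369], 42), ([340, -288], 41), ([317, -163], 42)]
[([666, -468], 42), ([526, -466], 47), ([340, -288], 42), ([317, -164], 42)]
[([757, -139], 99), ([742, -295], 85), ([530, -480], 74), ([352, -485], 112)]
[([757, -139], 99), ([743, -296], 86), ([531, -480], 75), ([352, -484], 112)]
the job is handed in; nothing more can be done
```

The tray is charged as asked and the job is handed in, at about 63 s of the 210 s allowed. I pushed the loading end down to level and set all four white cassettes behind the black line. I then tipped the tray fully by its stop tab, and set the follower weight on the slope behind the last cassette.

**Last checks:**
- **Tray:** fully tipped. The depth points fit the 0.48 rad plane to about 2 mm along the whole length.
- **Cassettes:** all four lie in one closed stack against the stop plate, from about 41 to 185 mm along the tray, which matches 4 × 36 mm.
- **Weight:** it stands upright on its base and touches the last cassette, with no gap seen.
- **Bystanders:** the taller items and the look-alikes on the right half of the bench moved no more than about 1 mm. The spatula and meter were checked only by eye in the pictures. The vial was only seen in passing, not measured at the end.

**What went wrong or disagreed:**
- The first grasp closed above its cassette and missed. The cassette did not move, and the second grasp held.
- At the end of the stop-tab push the fingertip slid sideways about 2 cm. The force before that was about 33 N, and the tray was already at its stop.
- My plane fit read 0.14 rad once while the tray was loaded, because it picked up the cassette tops. The cassettes' equal heights showed the tray was level.
- After tipping, two rough slope estimates gave 0.47 and 0.50 rad against the 0.48 expected.

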